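Load two glass tiles into the spring magazine

ROBOT

A 6-joint arm with a two-finger parallel gripper is mounted at the origin on a cart in front of the work surface, level with it; the furniture and walls round the work are solid. World frame = base frame: x ahead of the robot, y to its left, z up, the work surface at z = 0. Lengths are in m, angles in rad, forces in N, time in s.
With the tool pointing down it reaches from about 0.25 to 0.725 m from the base axis. Payload 4 kg.
Tool frame: the origin (TCP) lies midway between the tips of the shut fingers; the grasp point (between the pads) lies 19 mm behind it (bot.grip_point_offset is the distance from the TCP to the grasp point, in m); z points along the fingers, y is the line along which they close (so a half turn about z gives the same grasp; the last joint's range is limited). The gripper opens to 85 mm and grips with 20 to 120 N. Pads are 22 mm wide; open, the fingers measure 114 mm over their backs; the gripper's body (76 mm by 85 mm) begins 54 mm behind the grasp point. The pads swing forward as they close: fully open they stand 13 mm farther back than shut.
Start: joints at [1.209, 0.241, 0.005, 1.335, 0, 1.571], TCP at [0.177, 0.468, 0.231] pointing down, gripper open.
Joint ranges: [-2.72, 2.72], [-1.05, 1.87], [-1.09, 1.28], [-1.99, 2.15], [-1.42, 1.44], [-3.14, 3.14]. Speed limits (rad/s): [2.79, 2.79, 3.14, 3.14, 3.14, 3.14].

INTERFACE

Orientations are given as a unit quaternion [x, y, z, w].
In Python, from workcell import bot gives the robot as it stands.
- The arm moves only by the tool step_arm, never from a script. Its argument "targets" is text: rows parted by semicolons, each of 7 numbers parted by spaces: the opening, from -1 (shut) to 1 (fully open), so that 0 is half open, then the shift along the world's x, y, z normalised to -1 to 1, where 1 is 0.5 m, then the turn, a rotation vector about the world's x, y, z normalised to -1 to 1, where 1 is pi/4 rad. In form: gripper x y z wx wy wz; .... A call has 1 to 10 rows; each row is the pose to reach, as a shift and turn from the pose commanded when the call began; what a row does not reach only later rows make up. A row lasts 1/12 s, in which the tool goes at most 41.7 mm and 7.16 degrees, less where a joint would pass 70% of its speed; a pose out of reach is approached as far as the arm can. A call with a number of a shift or a turn outside -1 to 1 is refused whole. A call with a gripper value outside its range is refused whole. The fingers move at their own pace and stop on an object; the grip force is fixed at half the most. Time passes only in rows, so rows that repeat a pose let the fingers close. It gives the time, the measured TCP pose, the force, the opening and the grip force at its end, in the units of the state.
- bot.get_obs(): the state, without advancing time (a new reading comes with each control period).
- bot.camera(name): name is "side" or "top" or "wrist"; returns the picture (480x640x3 uint8, red, green, blue); there is no depth.
- bot.camera_info(name): a dict with "vertical_fov" (degrees; the focal length in pixels is half the picture's height over the tangent of half this angle, whatever the lens; pixels are square), "cx", "cy" (the principal point, pixels), "pose" (4x4, takes a point from camera to world coordinates). Camera axes: x right, y up, looking along -z (the intrinsics and any distortion apply to the point x, -y, -z); pixel columns grow to the right and rows downward; lengths in m; the calibration is good to about 2 mm. The wrist camera is an equidistant fisheye: a pixel r from the principal point sees the ray r / f radians off the axis. A picture is of the moment at which its call begins: read the wrist's pose just before it. camera_info takes no time and is no camera call; for the wrist camera it gives the pose at the moment of the call.
- bot.job_done(): hands the job in; it is judged then, once.
The state is a dict: "clock": time; "joint_pos": joint angles; "joint_vel": joint speeds; "tau": joint torques, N m; "eef_pos": TCP position; "tool_rot": TCP orientation; "ft_force": force on the tool from outside, world axes, zero at the start; "ft_torque": the same for the moment, N m; "grip_width": finger opening in m; "grasp_force": force on a finger pad.
Only numpy, scipy, OpenCV 4.12 (cv2) and the standard library are available. Lean on these libraries where they do the work, as an engineer would, in place of code of your own. Each camera call takes 0.05 s, during which the arm holds its last target. There are 200 camera calls.

TASK

Load the spring magazine with two fused-glass tiles, one at a time: first press the orange tile down past the two spring lips until it snaps in under them, then press the crimson tile in on top of it, so that both lips close over the crimson tile. Press gently: it is glass, and the magazine is at its stop just after the second tile snaps in. Leave the black tape roll, the dropper bottle and the red jar alone.

Things in the scene. Friction and masses are not known exactly. Their poses are not given: they have to be found in the camera images.
- magazine: Spring magazine for square tiles, 112 x 124 mm, 71 mm high, fixed. Origin: centre of its dark foot's underside, on the table; z up, the axis of the shaft. Four white corner posts make a shaft 56 x 56 mm inside, sides along x and y. All above the foot (posts, lips, follower) sits on jack screws up to 6.5 mm higher or lower than the heights given, differently each time, unread: feel it.
- mag_mouth (a point): Top centre of the shaft, nominally 70 mm above the table, fixed to the foot, axes as the magazine; posts flare outward in the top 9 mm. The shaft's +x and -x sides are open between the posts (41 mm wide gap, from 18 mm above the table up): fingers holding a tile by its +x and -x edges pass there. The +y and -y sides carry one spring lip each.
- mag_lips (a point): Centre between the lips, at their flat undersides' nominal height, 44 mm above the table, fixed to the foot. Lip tips at y = +-22.5 mm (45 mm apart), 3 mm thick, 22 mm long; above that they slope up and outward, so a tile laid in the shaft rests on the slopes with its underside about 9.5 mm above this point. Pressing it through takes 4 to 15 N, then the lips snap shut over it.
- mag_stop (a point): Stop of the black follower's top: 18.5 mm below mag_lips. Its spring pushes up with 3 N at the top (3 mm below the lips), 7 N at the stop, and a firm rubber face gives beyond it (16 N per mm). Two tiles are 17 mm: the second has 1.5 mm from snapping in to the stop, the first 10 mm. Released, the stack rises against the lips. Over 28 N on the glass is too much.
- lip_left (a joint): The +y lip: how far it is pushed outward from its closed position, m; 0 closed (also when a tile is latched below it), about 0.0025 to 0.0055 while a tile is passing. Weak spring, 0.7 N closed.
- lip_right (a joint): The -y lip, same as lip_left.
- tile_orange: Orange square fused-glass tile, 53 x 53 mm, 8.5 mm thick (low white dots on top), 45 g. Origin at the centre of its underside, z up, x and y along its sides. Lies flat on the table; goes in first.
- tile_crimson: Dark crimson red square fused-glass tile, same size and origin. Lies flat on the table; goes in second, on top.
- e_tape: Roll of black tape lying flat, 58 mm across, 19 mm high, origin at the centre of its underside; a bystander among the tiles, leave it where it lies.
- dropper: Brown dropper bottle, 33 mm across, 102 mm high, origin at the centre of its underside; a bystander at the back.
- frit_red: Small jar with red contents and black cap, 44 mm across, 52 mm high, origin at the centre of its underside; a bystander at the back.
Things that resemble listed ones, but are neither listed nor needed, are in the scene too. What is shaped like the tile_crimson but green or purple is not meant. What is shaped like the tile_orange but turquoise is not meant.

How it is judged:
By the outcome, as a careful person would: the job done as asked, in the order asked, and still so for the second after the job is handed in, with the robot touching nothing.
It also fails if it takes over 72 s, if anything falls off the work surface, if the arm or the gripper's body presses on something with over 40 N, if the wrist force passes 120 N, or if a joint passes its speed limit or range.

## Working session

There is one attempt and no reset: what is moved stays moved. The work goes in short steps, Python scripts to look and compute and a tool call to move; the robot and the scene stay as the last step left them, time stands still between calls to the robot, and variables do not carry over. Pictures are saved under pics/ and viewed, at most 10 in all, crops included, and the job is handed in when it is done.

Besides the shell and the picture viewer there is one more tool, called after "Request:" in YAML: its name, and indented under it one key for each argument. step_arm: Moves the arm, as the interface text tells. Scaled input: -1 to 1 covers 0.5 m each way for a shift and pi/4 rad each way for a turn. Its arguments: {"type":"object","properties":{"targets":{"type":"string"}},"required":["targets"]}

```bash
mkdir -p pics; ls; python3 - <<'E'
from workcell import bot
import cv2,numpy as np
o=bot.get_obs();print({k:np.round(v,3) for k,v in o.items()})
for n in("top","side","wrist"):
    i=bot.camera_info(n);print(n,i["vertical_fov"],i["cx"],i["cy"],np.round(i["pose"],3).tolist(),[k for k in i])
    cv2.imwrite(f"pics/{n}0.png",bot.camera(n)[:,:,::-1])
E
```

```text
pics
{'clock': np.float64(0.0), 'joint_pos': array([ 1.209,  0.241,  0.004,  1.335, -0.   ,  1.571]), 'joint_vel': array([-0.001, -0.   , -0.   ,  0.001,  0.001,  0.   ]), 'tau': array([ 1.0000e-03, -3.7232e+01,  2.5241e+01,  1.7000e-02,  0.0000e+00,
        0.0000e+00]), 'eef_pos': array([0.177, 0.467, 0.23 ]), 'tool_rot': array([ 0.18 ,  0.984, -0.001, -0.   ]), 'ft_force': array([-0.125, -0.845,  0.096]), 'ft_torque': array([0.013, 0.01 , 0.022]), 'grasp_force': np.float64(0.0), 'grip_width': np.float64(0.085)}
top 55.19999776724476 317.1656301779473 245.23856193079786 [[-0.009, 1.0, -0.029, 0.579], [-1.0, -0.009, 0.011, -0.109], [0.011, 0.029, 1.0, 1.133], [0.0, 0.0, 0.0, 1.0]] ['vertical_fov', 'cx', 'cy', 'pose']
side 47.26208853267633 317.5799413753064 242.38116675514868 [[0.981, 0.066, -0.183, 0.366], [-0.194, 0.438, -0.878, -1.246], [0.022, 0.896, 0.443, 0.649], [0.0, 0.0, 0.0, 1.0]] ['vertical_fov', 'cx', 'cy', 'pose']
wrist 65.70646984690485 317.1296821919116 242.33325122147045 [[0.354, -0.898, -0.259, 0.112], [0.935, 0.34, 0.099, 0.492], [-0.001, -0.277, 0.961, 0.373], [0.0, 0.0, 0.0, 1.0]] ['vertical_fov', 'cx', 'cy', 'pose']
```

View pics/top0.png

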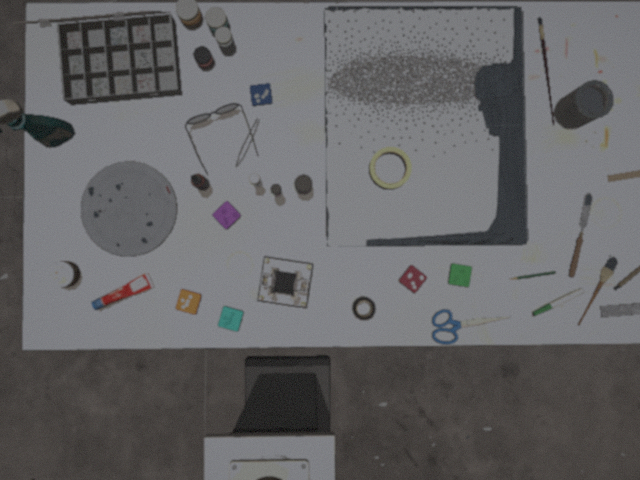

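View pics/side0.png

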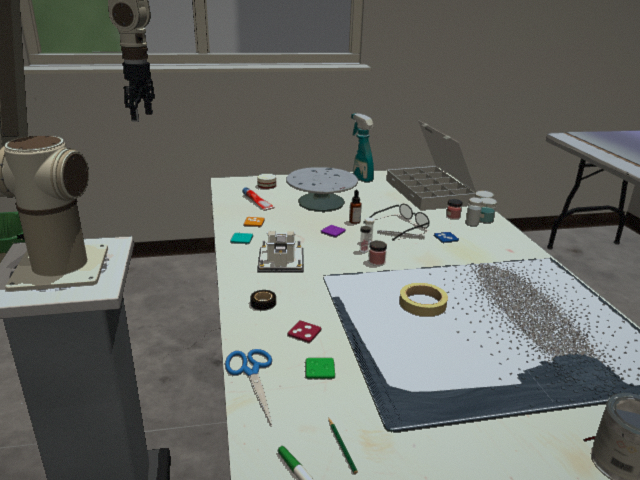

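Top view: the orange tile is at (188,301), with turquoise (231,318) as its lookalike. The crimson tile with dots is at (412,278), with green (459,274) and purple (226,214) as lookalikes. The magazine is at (285,282) and the tape at (363,308). The side view agrees. Orange and crimson fit by colour, which I'll confirm in an enlarged crop while measuring.

```bash
cat > h.py <<'E'
from workcell import bot
import cv2,numpy as np
from scipy.spatial.transform import Rotation as R
def ray(i,u,v,fish=False):
    f=240/np.tan(np.radians(i["vertical_fov"]/2))
    p=np.array([u-i["cx"],v-i["cy"]])/f
    if fish:
        t=np.linalg.norm(p); d=np.array([*(p/max(t,1e-9)*np.sin(t)),np.cos(t)])
    else: d=np.array([*p,1.])
    P=np.array(i["pose"]); return P[:3,3],P[:3,:3]@(d*[1,-1,-1])
def onplane(i,u,v,z,fish=False):
    o,d=ray(i,u,v,fish); return o+d*(z-o[2])/d[2]
def tile_mask(img,lo,hi,smin=120,vmin=60):
    h=cv2.cvtColor(img,cv2.COLOR_RGB2HSV)
    H=h[...,0].astype(int)
    m=((H>=lo)&(H<=hi) if lo<hi else (H>=lo)|(H<=hi))&(h[...,1]>smin)&(h[...,2]>vmin)
    return cv2.morphologyEx(m.astype(np.uint8),cv2.MORPH_CLOSE,np.ones((5,5)))
def quad(i,c,z,fish=False):
    "contour to plane z -> centre, sides, angle (deg, mod 90)"
    w=np.array([onplane(i,u,v,z,fish)[:2] for u,v in c.reshape(-1,2)])
    (cx,cy),s,a=cv2.minAreaRect((w*1000).astype(np.float32))
    return np.round([cx,cy,*s,(a+45)%90-45],1)
E
python3 - <<'E'
from h import *
for n in("top","side"):
    img=cv2.imread(f"pics/{n}0.png")[:,:,::-1]; i=bot.camera_info(n)
    for nm,lo,hi in(("orange",8,20),("crimson",165,179)):
        m=tile_mask(img,lo,hi,100,50)
        for c in cv2.findContours(m,0,2)[0]:
            if cv2.contourArea(c)>120:
                x=cv2.boundingRect(c); print(n,nm,x,cv2.contourArea(c),quad(i,c,.0085))
i=bot.camera_info("top")
img=cv2.imread("pics/top0.png")
for u,v in((262,257),(313,262),(309,307),(257,301)): print(np.round(onplane(i,u,v,.0)*1000))
a=cv2.resize(img[240:330,160:480],None,fx=2.5,fy=2.5,interpolation=2)
w=cv2.imread("pics/wrist0.png")
cv2.imwrite("pics/c1.png",cv2.vconcat([a,cv2.resize(w,(450,337))[:, :].copy() if 0 else cv2.copyMakeBorder(cv2.resize(w,(450,337)),0,0,0,350,0)]))
E
```

```text
top orange (176, 290, 25, 24) 377.5 [477.1 194.2  49.9  48.9 -16.5]
top crimson (400, 266, 22, 26) 241.5 [ 526.9 -353.9   46.2   47.2  -39.5]
side orange (400, 300, 46, 16) 205.0 [ 790.7 -323.2   50.6   96.1  -21.8]
side orange (405, 285, 37, 14) 240.5 [ 817.7 -254.    53.5   79.6  -16.7]
side orange (244, 217, 20, 10) 140.0 [477.7 185.2  62.7  51.9 -16. ]
side crimson (288, 321, 33, 21) 387.0 [ 527.8 -361.1   54.2   51.7  -39.7]
[584.  15.   0.]
[ 570. -111.    0.]
[ 460. -100.    0.]
[476.  28.   0.]
```

View pics/c1.png

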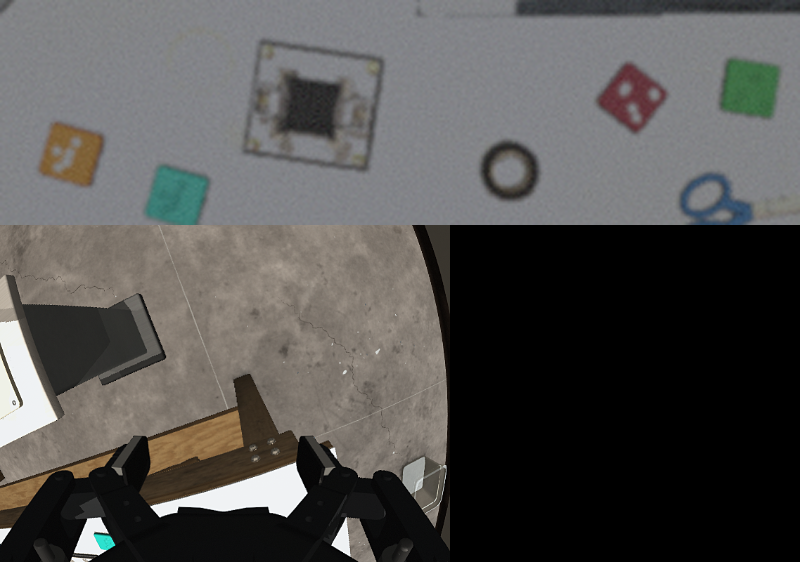

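The crop confirms them: orange tile (white dots) at crop (70,155), crimson (white dots) at (630,97), turquoise and green clearly different. Magazine centre is about (522,-42) mm, yaw about -6°. I'm moving over the orange tile.

Request:
step_arm:
  targets: "1 0.6 -0.55 -0.1 0 0 -0.85;1 0.6 -0.55 -0.1 0 0 -0.85;1 0.6 -0.55 -0.1 0 0 -0.85;1 0.6 -0.55 -0.1 0 0 -0.85;1 0.6 -0.55 -0.1 0 0 -0.85;1 0.6 -0.55 -0.1 0 0 -0.85;1 0.6 -0.55 -0.1 0 0 -0.85;1 0.6 -0.55 -0.1 0 0 -0.85;1 0.6 -0.55 -0.1 0 0 -0.85;1 0.6 -0.55 -0.1 0 0 -0.85"

```text
clock: 0.98
eef_pos: [0.4784, 0.1903, 0.1807]
tool_rot: [0.493, 0.87, -0.0, 0.0]
ft_force: [0.7, 0.3, -0.5]
grip_width: 0.0855
grasp_force: 0.0
```

Request:
step_arm:
  targets: "0.7 0 0 -0.06 0 0 -0.24;0.7 0 0 -0.06 0 0 -0.24;0.7 0 0 -0.06 0 0 -0.24;0.7 0 0 -0.06 0 0 -0.24;0.7 0 0 -0.06 0 0 -0.24"

```text
clock: 1.4
eef_pos: [0.4773, 0.1931, 0.1519]
tool_rot: [0.571, 0.821, 0.001, 0.0]
ft_force: [-0.0, -0.0, 0.3]
grip_width: 0.0731
grasp_force: 0.0
```

```bash
cat >> h.py <<'E'
def tcp(o=None):
    o=o or bot.get_obs(); y=R.from_quat(o["tool_rot"]).as_matrix()
    return np.round(o["eef_pos"]*1000,1),"yang",round(np.degrees(np.arctan2(y[1,1],y[0,1])),2),"ztilt",np.round(y[:2,2],4),"F",np.round(o["ft_force"],1),"w",round(o["grip_width"]*1000,1),"t",round(o["clock"],2)
def look(name,lo,hi,z=.0085,smin=100,vmin=50,amin=800):
    i=bot.camera_info("wrist"); img=bot.camera("wrist"); cv2.imwrite(f"pics/{name}.png",img[:,:,::-1])
    for c in cv2.findContours(tile_mask(img,lo,hi,smin,vmin),0,2)[0]:
        if cv2.contourArea(c)>amin: print(cv2.boundingRect(c),quad(i,c,z,True))
    return img,i
E
python3 - <<'E'
from h import *
print(tcp()); look("w1",8,20)
E
```

```text
(array([477.3, 193.1, 151.9]), 'yang', np.float64(20.34), 'ztilt', array([0.0012, 0.0005]), 'F', array([-0. , -0. ,  0.3]), 'w', 73.1, 't', 1.4)
(278, 183, 87, 85) [480.5 195.1  52.6  52.5 -16.8]
```

View pics/w1.png

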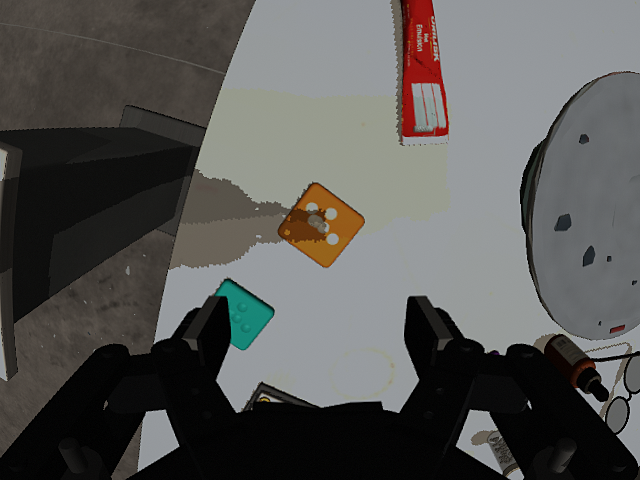

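The tile shows clearly at (321,225) in the wrist view: 52.6 mm sides, yaw -16.8°. I'm aligning and descending part way.

Request:
step_arm:
  targets: "0.7 0.006 0.004 -0.16 0 0 -0.825;0.7 0.006 0.004 -0.16 0 0 -0.825;0.7 0.006 0.004 -0.16 0 0 -0.825;0.7 0.006 0.004 -0.16 0 0 -0.825;0.7 0.006 0.004 -0.16 0 0 -0.825;0.7 0.006 0.004 -0.16 0 0 -0.825;0.7 0.006 0.004 -0.16 0 0 -0.825;0.7 0.006 0.004 -0.16 0 0 -0.825"

```text
clock: 2.12
eef_pos: [0.4803, 0.1952, 0.072]
tool_rot: [0.802, 0.597, 0.001, 0.0]
ft_force: [0.4, 0.5, -0.6]
grip_width: 0.0726
grasp_force: 0.0
```

```bash
python3 - <<'E'
from h import *
print(tcp()); look("w2",8,20)
E
```

```text
(array([480.3, 195.2,  72. ]), 'yang', np.float64(-16.7), 'ztilt', array([0.0014, 0.0006]), 'F', array([ 0.4,  0.5, -0.6]), 'w', 72.6, 't', 2.12)
(271, 216, 91, 85) [480.8 195.2  52.3  52.2 -16.6]
```

Request:
step_arm:
  targets: "0.7 0 0 -0.06 0 0 0;0.7 0 0 -0.1 0 0 0;0.7 0 0 -0.13 0 0 0;0.7 0 0 -0.14 0 0 0;0.7 0 0 -0.145 0 0 0;0.7 0 0 -0.145 0 0 0"

```text
clock: 2.67
eef_pos: [0.4801, 0.1947, -0.0011]
tool_rot: [0.803, 0.596, -0.0, -0.0]
ft_force: [0.2, -0.4, 0.5]
grip_width: 0.0725
grasp_force: 0.0
```

Request:
step_arm:
  targets: "0.1 0 0 0 0 0 0;-0.2 0 0 0 0 0 0;-0.2 0 0 0 0 0 0;-0.2 0 0 0 0 0 0;-0.2 0 0 0 0 0 0;-0.2 0 0 0 0 0 0"

```text
clock: 3.17
eef_pos: [0.4813, 0.1952, 0.0006]
tool_rot: [0.803, 0.596, 0.002, 0.0]
ft_force: [-0.5, 0.1, 6.5]
grip_width: 0.0506
grasp_force: 62.3
```

Request:
step_arm:
  targets: "-0.2 0 0 0.01 0 0 0;-0.2 0 0 0.04 0 0 0;-0.2 0 0 0.1 0 0 0;-0.2 0 0 0.18 0 0 0;-0.2 0 0 0.24 0 0 0;-0.2 0 0 0.24 0 0 0"

```text
clock: 3.67
eef_pos: [0.4844, 0.1964, 0.1262]
tool_rot: [0.803, 0.596, 0.006, 0.002]
ft_force: [0.1, 0.8, -0.0]
grip_width: 0.0505
grasp_force: 62.5
```

```bash
python3 - <<'E'
from h import *
print(tcp(),bot.get_obs()["grasp_force"]); look("w3",8,20,z=.125)
E
```

```text
(array([484.4, 196.4, 126.2]), 'yang', np.float64(-16.9), 'ztilt', array([0.0123, 0.0049]), 'F', array([ 0.1,  0.8, -0. ]), 'w', 50.5, 't', 3.67) 62.523701190948486
(251, 254, 133, 115) [484.  192.   55.8  55.4 -17.1]
```

View pics/w3.png

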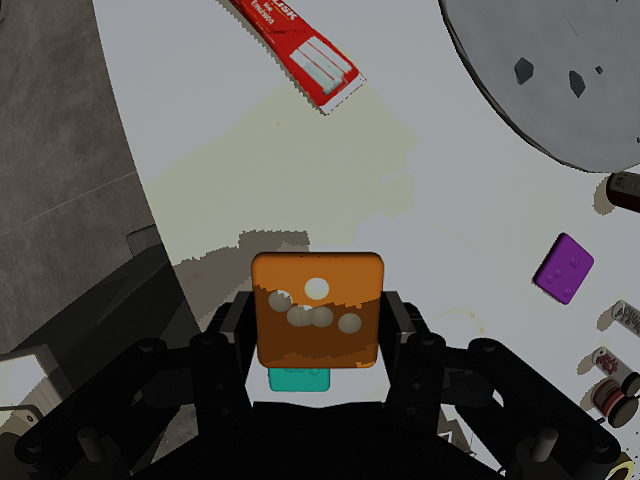

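The tile is held squarely, with its top at about (317,310) and level. Next I move past the magazine to look at it with the wrist camera.

Request:
step_arm:
  targets: "-0.2 0.075 -0.627 0.068 0 0 0.233;-0.2 0.075 -0.627 0.068 0 0 0.233;-0.2 0.075 -0.627 0.068 0 0 0.233;-0.2 0.075 -0.627 0.068 0 0 0.233;-0.2 0.075 -0.627 0.068 0 0 0.233;-0.2 0.075 -0.627 0.068 0 0 0.233;-0.2 0.075 -0.627 0.068 0 0 0.233;-0.2 0.075 -0.627 0.068 0 0 0.233;-0.2 0.075 -0.627 0.068 0 0 0.233;-0.2 0.075 -0.627 0.068 0 0 0.233"

```text
clock: 4.55
eef_pos: [0.5167, -0.1203, 0.1517]
tool_rot: [0.747, 0.665, -0.0, -0.001]
ft_force: [-0.3, 0.7, -0.5]
grip_width: 0.0509
grasp_force: 62.5
```

```bash
python3 - <<'E'
from h import *
print(tcp(),bot.get_obs()["grasp_force"]); look("w4",8,20,z=tcp()[0][2]/1000+.0075)
E
```

```text
(array([ 516.7, -120.3,  151.7]), 'yang', np.float64(-6.63), 'ztilt', array([-0.0017,  0.0008]), 'F', array([-0.3,  0.7, -0.5]), 'w', 50.9, 't', 4.55) 62.519978284835815
(250, 252, 134, 126) [ 515.4 -122.7   59.    55.7   -6.7]
```

View pics/w4.png

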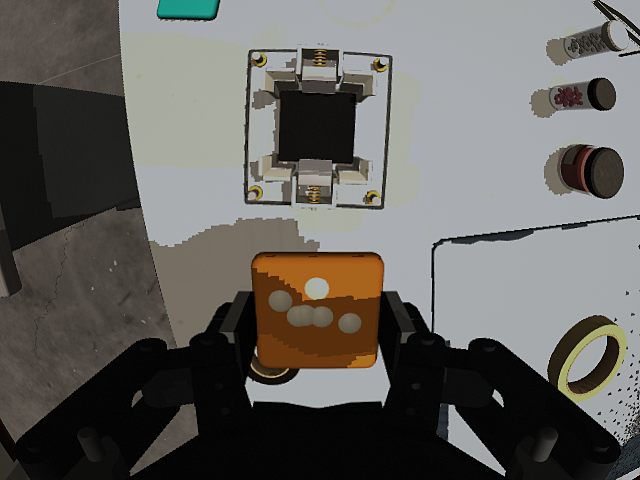

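```bash
python3 - <<'E'
from h import *
img=cv2.imread("pics/w4.png"); i=bot.camera_info("wrist")
g=img.max(2)[40:218,236:402]
m=(g<70).astype(np.uint8)
n,l,s,c=cv2.connectedComponentsWithStats(m)
big=[k for k in range(1,n) if s[k,4]>150]; print([(s[k]+[236,40,0,0,0]).tolist() for k in big])
fo=np.vstack([np.argwhere(l==k)[:,::-1] for k in big])+[236,40]
h=cv2.convexHull(fo.astype(np.int32)); 
for z in(0,.005,.010,.015): print("foot",z,quad(i,h,z,True))
k=l[127-40,317-236]; f=cv2.convexHull((np.argwhere(l==k)[:,::-1]+[236,40]).astype(np.int32))
for z in(.035,.041,.047): print("follower",z,quad(i,f,z,True))
cv2.imwrite("pics/c2.png",cv2.resize(img[30:230,230:410],None,fx=3.2,fy=2.9,interpolation=2))
m=cv2.imread("pics/w4.png")
E
```

```text
[[244, 49, 53, 156, 674], [265, 49, 109, 127, 6840], [337, 52, 55, 157, 608]]
foot 0 [525.6 -40.4 126.2 113.9  -8.9]
foot 0.005 [525.6 -40.5 124.  112.   -8.9]
foot 0.01 [525.6 -40.7 121.9 110.1  -8.9]
foot 0.015 [525.6 -40.9 119.7 108.1  -8.9]
follower 0.035 [527.8 -30.1  88.5  74.5 -10.3]
follower 0.041 [527.7 -30.5  86.5  72.8 -10.3]
follower 0.047 [527.7 -31.   84.4  71.1 -10.3]
```

View pics/c2.png

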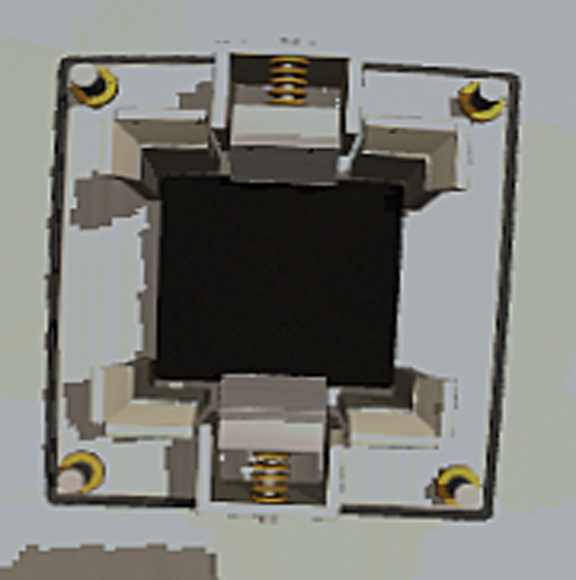

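The crop shows the foot outline, lips at the top and bottom (±y), and shaft gaps at the left and right (±x). At z = 5 mm the foot measures 124 x 112 mm, centre (525.6,-40.5), yaw -8.9°, matching the size given. One closer look follows, with the yaw matched.

Request:
step_arm:
  targets: "-0.2 0.018 0.024 -0.06 0 0 -0.05;-0.2 0.018 0.024 -0.06 0 0 -0.05;-0.2 0.018 0.024 -0.06 0 0 -0.05;-0.2 0.018 0.024 -0.06 0 0 -0.05"

```text
clock: 4.93
eef_pos: [0.5259, -0.1055, 0.1226]
tool_rot: [0.758, 0.653, -0.001, -0.001]
ft_force: [0.3, -0.1, -0.4]
grip_width: 0.0507
grasp_force: 62.7
```

```bash
python3 - <<'E'
from h import *
print(tcp()); i=bot.camera_info("wrist"); img=bot.camera("wrist")[:,:,::-1]; cv2.imwrite("pics/w5.png",img)
# project nominal foot corners to find ROI
f=240/np.tan(np.radians(i["vertical_fov"]/2)); P=np.linalg.inv(i["pose"])
def proj(p):
    q=(P@np.array([*p,1]))[:3]*[1,-1,-1]; t=np.arctan2(np.hypot(q[0],q[1]),q[2]); r=f*t/np.hypot(q[0],q[1]); return q[0]*r+i["cx"],q[1]*r+i["cy"]
a=np.radians(-8.9); Rm=np.array([[np.cos(a),-np.sin(a)],[np.sin(a),np.cos(a)]])
c=[proj([*(np.array([.5256,-.0405])+Rm@[sx*.056,sy*.062]),.005]) for sx,sy in((1,1),(1,-1),(-1,-1),(-1,1))]
print(np.round(c))
b=np.array(c); x0,y0=np.maximum((b.min(0)-14).astype(int),0); x1,y1=(b.max(0)+14).astype(int); y1=min(y1,250)
m=(img.max(2)[y0:y1,x0:x1]<70).astype(np.uint8)
n,l,s,_=cv2.connectedComponentsWithStats(m)
big=[k for k in range(1,n) if s[k,4]>150]; print([(s[k]+[x0,y0,0,0,0]).tolist() for k in big])
h=cv2.convexHull((np.vstack([np.argwhere(l==k)[:,::-1] for k in big])+[x0,y0]).astype(np.int32))
print(quad(i,h,.005,True))
m=tile_mask(img[:,:,::-1],8,20,100,50); print([cv2.boundingRect(c) for c in cv2.findContours(m,0,2)[0] if cv2.contourArea(c)>800])
o=img.copy(); cv2.polylines(o,[np.int32(b)],True,(0,255,0)); cv2.imwrite("pics/c3.png",o)
E
```

```text
(array([ 525.9, -105.5,  122.6]), 'yang', np.float64(-8.51), 'ztilt', array([-0.0017,  0.0002]), 'F', array([ 0.3, -0.1, -0.4]), 'w', 50.7, 't', 4.93)
[[383.  61.]
 [379. 233.]
 [226. 232.]
 [223.  62.]]
[[224, 63, 52, 172, 686], [280, 63, 42, 21, 434], [326, 63, 59, 173, 824], [240, 97, 119, 116, 8165], [277, 201, 44, 37, 526]]
[526.  -43.3 125.4 111.9  -9.1]
[(251, 252, 133, 117)]
```

View pics/c3.png

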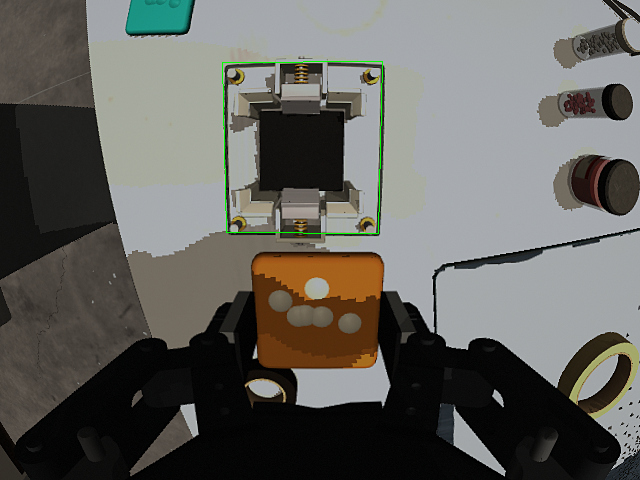

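```bash
python3 - <<'E'
from h import *
i=bot.camera_info("wrist"); o=bot.get_obs(); T=R.from_quat(o["tool_rot"]).as_matrix()
for z in(.0075,.010):
  for u,v in((251,320),(384,320),(317,368.5),(317,252)):
    p=onplane(i,u,v,o["eef_pos"][2]+z,True); print(z,(u,v),np.round((T.T@(p-o["eef_pos"]))*1000,1))
E
```

```text
0.0075 (251, 320) [ -2.5 -26.6  -7.5]
0.0075 (384, 320) [-2.6 28.6 -7.5]
0.0075 (317, 368.5) [-26.7   0.8  -7.5]
0.0075 (317, 252) [27.1  0.8 -7.5]
0.01 (251, 320) [ -1.2 -26.1 -10. ]
0.01 (384, 320) [ -1.2  28.1 -10. ]
0.01 (317, 368.5) [-24.9   0.8 -10. ]
0.01 (317, 252) [ 27.9   0.8 -10. ]
```

Request:
step_arm:
  targets: "-0.2 -0.002 0.06 0 0 0 -0.011;-0.2 -0.002 0.128 0 0 0 -0.011;-0.2 -0.002 0.128 0 0 0 -0.011;-0.2 -0.002 0.128 -0.03 0 0 -0.011;-0.2 -0.002 0.128 -0.07 0 0 -0.011;-0.2 -0.002 0.128 -0.07 0 0 -0.011;-0.2 -0.002 0.128 -0.07 0 0 -0.011"

```text
clock: 5.57
eef_pos: [0.5247, -0.0428, 0.0878]
tool_rot: [0.761, 0.649, -0.001, -0.001]
ft_force: [0.1, -0.1, 0.0]
grip_width: 0.0504
grasp_force: 62.7
```

```bash
python3 - <<'E'
from h import *
print(tcp())
E
```

```text
(array([524.7, -42.8,  87.8]), 'yang', np.float64(-9.14), 'ztilt', array([-0.0017, -0.    ]), 'F', array([ 0.1, -0.1,  0. ]), 'w', 50.4, 't', 5.57)
```

Request:
step_arm:
  targets: "-0.2 0 0.002 -0.01 0 0 0;-0.2 0 0.002 -0.016 0 0 0;-0.2 0 0.002 -0.02 0 0 0;-0.2 0 0.002 -0.024 0 0 0;-0.2 0 0.002 -0.028 0 0 0;-0.2 0 0.002 -0.03 0 0 0"

```text
clock: 6.07
eef_pos: [0.5254, -0.042, 0.0727]
tool_rot: [0.761, 0.648, -0.0, -0.0]
ft_force: [0.4, 0.0, -0.8]
grip_width: 0.051
grasp_force: 62.7
```

Request:
step_arm:
  targets: "-0.2 0 0 -0.004 0 0 0;-0.2 0 0 -0.008 0 0 0;-0.2 0 0 -0.012 0 0 0;-0.2 0 0 -0.012 0 0 0"

```text
clock: 6.4
eef_pos: [0.5251, -0.0418, 0.0663]
tool_rot: [0.761, 0.648, -0.0, -0.0]
ft_force: [-0.8, -0.3, -0.6]
grip_width: 0.0506
grasp_force: 62.7
```

Request:
step_arm:
  targets: "-0.2 0 0 -0.004 0 0 0;-0.2 0 0 -0.006 0 0 0;-0.2 0 0 -0.006 0 0 0"

```text
clock: 6.65
eef_pos: [0.5253, -0.0419, 0.0635]
tool_rot: [0.761, 0.648, -0.0, -0.0]
ft_force: [-0.2, 0.5, -0.3]
grip_width: 0.0505
grasp_force: 62.7
```

Request:
step_arm:
  targets: "-0.2 0 0 -0.004 0 0 0;-0.2 0 0 -0.006 0 0 0;-0.2 0 0 -0.006 0 0 0"

```text
clock: 6.9
eef_pos: [0.5253, -0.0419, 0.0605]
tool_rot: [0.761, 0.648, -0.0, -0.0]
ft_force: [0.4, -0.1, 0.2]
grip_width: 0.0507
grasp_force: 62.7
```

Request:
step_arm:
  targets: "-0.2 0 0 -0.003 0 0 0;-0.2 0 0 -0.005 0 0 0;-0.2 0 0 -0.005 0 0 0"

```text
clock: 7.15
eef_pos: [0.5253, -0.0418, 0.0581]
tool_rot: [0.761, 0.648, -0.0, -0.0]
ft_force: [0.3, 0.7, 0.2]
grip_width: 0.0504
grasp_force: 62.7
```

Request:
step_arm:
  targets: "-0.2 0 0 -0.003 0 0 0;-0.2 0 0 -0.004 0 0 0;-0.2 0 0 -0.004 0 0 0"

```text
clock: 7.4
eef_pos: [0.5253, -0.0419, 0.0561]
tool_rot: [0.761, 0.648, -0.0, -0.0]
ft_force: [0.2, -0.5, -1.0]
grip_width: 0.0505
grasp_force: 62.7
```

Request:
step_arm:
  targets: "-0.2 0 0 -0.003 0 0 0;-0.2 0 0 -0.004 0 0 0;-0.2 0 0 -0.004 0 0 0"

```text
clock: 7.65
eef_pos: [0.5253, -0.0419, 0.0541]
tool_rot: [0.761, 0.648, -0.0, -0.0]
ft_force: [0.7, -0.3, -0.2]
grip_width: 0.0508
grasp_force: 62.7
```

Request:
step_arm:
  targets: "-0.2 0 0 -0.003 0 0 0;-0.2 0 0 -0.004 0 0 0;-0.2 0 0 -0.004 0 0 0"

```text
clock: 7.9
eef_pos: [0.5253, -0.0419, 0.0521]
tool_rot: [0.761, 0.648, -0.0, -0.0]
ft_force: [0.6, 0.0, 0.3]
grip_width: 0.0503
grasp_force: 62.7
```

Request:
step_arm:
  targets: "-0.2 0 0 -0.003 0 0 0;-0.2 0 0 -0.004 0 0 0;-0.2 0 0 -0.004 0 0 0"

```text
clock: 8.15
eef_pos: [0.5254, -0.0418, 0.0501]
tool_rot: [0.761, 0.648, -0.0, -0.0]
ft_force: [0.7, -1.1, 0.7]
grip_width: 0.0507
grasp_force: 62.7
```

Request:
step_arm:
  targets: "-0.2 0 0 -0.003 0 0 0;-0.2 0 0 -0.003 0 0 0"

```text
clock: 8.32
eef_pos: [0.5257, -0.0417, 0.0488]
tool_rot: [0.761, 0.648, 0.0, 0.0]
ft_force: [0.6, 0.9, 0.2]
grip_width: 0.0505
grasp_force: 62.8
```

Request:
step_arm:
  targets: "-0.2 0 0 -0.003 0 0 0;-0.2 0 0 -0.003 0 0 0"

```text
clock: 8.48
eef_pos: [0.5258, -0.0419, 0.0474]
tool_rot: [0.761, 0.648, 0.0, 0.0]
ft_force: [1.2, 0.4, 0.8]
grip_width: 0.051
grasp_force: 62.9
```

Request:
step_arm:
  targets: "-0.2 0 0 -0.003 0 0 0;-0.2 0 0 -0.003 0 0 0"

```text
clock: 8.65
eef_pos: [0.5258, -0.042, 0.0459]
tool_rot: [0.761, 0.648, 0.0, 0.0]
ft_force: [1.2, 0.1, 1.7]
grip_width: 0.0505
grasp_force: 63.0
```

Request:
step_arm:
  targets: "-0.2 0 0 -0.003 0 0 0;-0.2 0 0 -0.003 0 0 0"

```text
clock: 8.82
eef_pos: [0.5257, -0.0419, 0.0443]
tool_rot: [0.761, 0.648, 0.0, 0.0]
ft_force: [0.7, -0.2, 1.8]
grip_width: 0.0508
grasp_force: 63.0
```

Request:
step_arm:
  targets: "-0.2 0 0 -0.003 0 0 0;-0.2 0 0 -0.003 0 0 0"

```text
clock: 8.98
eef_pos: [0.5256, -0.0419, 0.0427]
tool_rot: [0.761, 0.648, 0.0, 0.0]
ft_force: [0.4, -0.3, 1.8]
grip_width: 0.0507
grasp_force: 63.0
```

Request:
step_arm:
  targets: "-0.2 0 0 -0.003 0 0 0;-0.2 0 0 -0.003 0 0 0"

```text
clock: 9.15
eef_pos: [0.5251, -0.0419, 0.0408]
tool_rot: [0.761, 0.648, -0.0, -0.0]
ft_force: [1.2, -0.5, 0.3]
grip_width: 0.051
grasp_force: 62.8
```

Request:
step_arm:
  targets: "-0.2 0 0 -0.003 0 0 0;-0.2 0 0 -0.003 0 0 0"

```text
clock: 9.32
eef_pos: [0.5249, -0.0418, 0.0392]
tool_rot: [0.761, 0.648, -0.0, -0.0]
ft_force: [-0.1, 0.3, -0.9]
grip_width: 0.0504
grasp_force: 62.7
```

Request:
step_arm:
  targets: "-0.2 0 0 -0.003 0 0 0;-0.2 0 0 -0.003 0 0 0"

```text
clock: 9.48
eef_pos: [0.525, -0.0418, 0.0378]
tool_rot: [0.761, 0.648, -0.0, -0.0]
ft_force: [-0.4, 0.6, -1.5]
grip_width: 0.0504
grasp_force: 62.7
```

```bash
python3 - <<'E'
from h import *
print(tcp())
w=bot.camera("wrist")[:,:,::-1];cv2.imwrite("pics/w6.png",w)
s=bot.camera("side")[:,:,::-1];cv2.imwrite("pics/s6.png",s)
cv2.imwrite("pics/c4.png",cv2.hconcat([w[180:420,180:460],cv2.resize(s[200:290,230:340],(293,240),interpolation=2)]))
E
```

```text
(array([525. , -41.8,  37.8]), 'yang', np.float64(-9.16), 'ztilt', array([-0.0011,  0.0001]), 'F', array([-0.4,  0.6, -1.5]), 'w', 50.4, 't', 9.48)
```

View pics/c4.png

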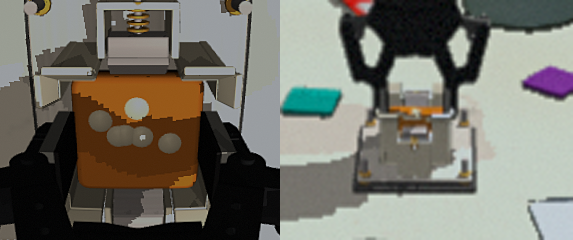

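The tile is in the shaft, with the lips at its ±y edges not yet over it (crop rows 75 and 188). Slope contact from about 48.5 to 42 mm puts the lip underside near 39 mm, so I'm pressing on.

Request:
step_arm:
  targets: "-0.2 0 0 -0.003 0 0 0;-0.2 0 0 -0.004 0 0 0"

```text
clock: 9.75
eef_pos: [0.5254, -0.0418, 0.0363]
tool_rot: [0.761, 0.648, -0.0, -0.0]
ft_force: [-1.2, 0.5, 3.8]
grip_width: 0.0505
grasp_force: 63.1
```

Request:
step_arm:
  targets: "-0.2 0 0 -0.003 0 0 0;-0.2 0 0 -0.003 0 0 0"

```text
clock: 9.92
eef_pos: [0.5255, -0.0418, 0.0349]
tool_rot: [0.761, 0.648, 0.0, 0.0]
ft_force: [-0.8, 1.0, 0.8]
grip_width: 0.0507
grasp_force: 63.0
```

Request:
step_arm:
  targets: "-0.2 0 0 -0.003 0 0 0;-0.2 0 0 -0.003 0 0 0"

```text
clock: 10.08
eef_pos: [0.5255, -0.0419, 0.0334]
tool_rot: [0.761, 0.648, 0.0, 0.0]
ft_force: [-1.5, 1.5, 2.1]
grip_width: 0.0509
grasp_force: 63.1
```

Request:
step_arm:
  targets: "-0.2 0 0 -0.003 0 0 0;-0.2 0 0 -0.003 0 0 0"

```text
clock: 10.25
eef_pos: [0.5256, -0.0419, 0.0318]
tool_rot: [0.761, 0.648, 0.0, 0.0]
ft_force: [-0.1, 0.8, 3.6]
grip_width: 0.0502
grasp_force: 63.2
```

Request:
step_arm:
  targets: "-0.2 0 0 -0.003 0 0 0;-0.2 0 0 -0.003 0 0 0"

```text
clock: 10.42
eef_pos: [0.5257, -0.0419, 0.0302]
tool_rot: [0.761, 0.648, 0.0, 0.0]
ft_force: [0.1, 0.5, 3.9]
grip_width: 0.0508
grasp_force: 63.2
```

Request:
step_arm:
  targets: "-0.2 0 0 -0.003 0 0 0;-0.2 0 0 -0.003 0 0 0"

```text
clock: 10.58
eef_pos: [0.5257, -0.0419, 0.0287]
tool_rot: [0.761, 0.648, 0.0, 0.0]
ft_force: [-0.8, 0.6, 3.8]
grip_width: 0.0508
grasp_force: 63.3
```

Request:
step_arm:
  targets: "-0.2 0 0 -0.003 0 0 0;-0.2 0 0 -0.003 0 0 0"

```text
clock: 10.75
eef_pos: [0.5257, -0.0419, 0.0272]
tool_rot: [0.761, 0.648, 0.0, 0.0]
ft_force: [-1.1, 0.0, 4.4]
grip_width: 0.0503
grasp_force: 63.3
```

```bash
python3 - <<'E'
from h import *
print(tcp())
w=bot.camera("wrist")[:,:,::-1];cv2.imwrite("pics/w7.png",w)
cv2.imwrite("pics/c5.png",cv2.hconcat([cv2.imread("pics/w6.png")[200:420,200:440],w[200:420,200:440]]))
E
```

```text
(array([525.7, -41.9,  27.2]), 'yang', np.float64(-9.16), 'ztilt', array([ 0.0004, -0.    ]), 'F', array([-1.1,  0. ,  4.4]), 'w', 50.3, 't', 10.75)
```

View pics/c5.png

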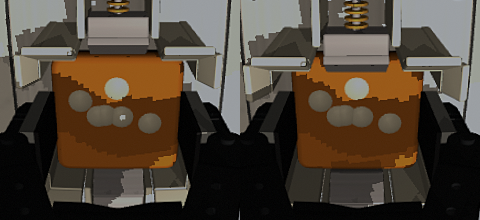

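The right crop (now) against the left: the upper lip's spring has extended and the lip tip reaches over the tile edge (row ~55). I'm verifying with numbers whether the lips cover the tile's middle columns more than its sides.

```bash
cat >> h.py <<'E'
def cover(img,lo,hi,cols=(268,280,305,317,330,352,364),smin=100,vmin=40):
    m=tile_mask(img,lo,hi,smin,vmin)
    for u in cols:
        r=np.flatnonzero(m[:,u-1:u+2].all(1)); r=r[(r>180)&(r<420)]; print(u,(r.min(),r.max()) if len(r) else None,end="; ")
    print()
E
python3 - <<'E'
from h import *
for n in("w5","w6","w7"): cover(cv2.imread(f"pics/{n}.png")[:,:,::-1],5,22)
E
```

```text
268 (np.int64(253), np.int64(380)); 280 (np.int64(253), np.int64(367)); 305 (np.int64(219), np.int64(367)); 317 (np.int64(253), np.int64(367)); 330 (np.int64(253), np.int64(367)); 352 (np.int64(252), np.int64(367)); 364 (np.int64(229), np.int64(367)); 
268 (np.int64(261), np.int64(367)); 280 (np.int64(253), np.int64(368)); 305 (np.int64(254), np.int64(368)); 317 (np.int64(182), np.int64(368)); 330 (np.int64(254), np.int64(368)); 352 (np.int64(253), np.int64(368)); 364 (np.int64(261), np.int64(367)); 
268 (np.int64(272), np.int64(367)); 280 (np.int64(255), np.int64(368)); 305 (np.int64(195), np.int64(368)); 317 (np.int64(196), np.int64(368)); 330 (np.int64(272), np.int64(368)); 352 (np.int64(255), np.int64(368)); 364 (np.int64(272), np.int64(367));
```

Request:
step_arm:
  targets: "0 0 0 -0.002 0 0 0;0.45 0 0 -0.002 0 0 0;0.45 0 0 -0.002 0 0 0;0.45 0 0 -0.002 0 0 0;0.45 0 0 0.01 0 0 0;0.45 0 0 0.04 0 0 0;0.45 0 0 0.1 0 0 0;0.45 0 0 0.17 0 0 0;0.45 0 0 0.2 0 0 0;0.45 0 0 0.2 0 0 0"

```text
clock: 11.63
eef_pos: [0.5287, -0.0421, 0.1322]
tool_rot: [0.761, 0.648, 0.003, 0.003]
ft_force: [1.2, -0.7, 0.1]
grip_width: 0.0622
grasp_force: 0.0
```

```bash
python3 - <<'E'
from h import *
print(tcp()); img,i=look("w8",8,20,z=.039)
m=tile_mask(img,5,22,100,40); c=max(cv2.findContours(m,0,2)[0],key=cv2.contourArea); x,y,w,h=cv2.boundingRect(c)
t=tcp(); o=bot.get_obs(); T=R.from_quat(o["tool_rot"]).as_matrix()
for u in np.linspace(x+6,x+w-6,9).astype(int):
    r=np.flatnonzero(m[:,u]); r=r[(r>=y)&(r<y+h)]
    q=[(T.T@(onplane(i,u,v,.039,True)-o["eef_pos"]))[:2] for v in(r.min(),r.max())]
    print(u,r.min(),r.max(),np.round(np.array(q)*1000,1).tolist())
E
```

```text
(array([528.7, -42.1, 132.2]), 'yang', np.float64(-9.16), 'ztilt', array([ 0.009 , -0.0007]), 'F', array([ 1.2, -0.7,  0.1]), 'w', 62.2, 't', 11.63)
(272, 208, 80, 76) [526.5 -42.5  52.1  52.3  -9. ]
278 211 282 [[23.4, -22.7], [-26.0, -24.2]]
286 207 282 [[26.0, -17.4], [-26.0, -18.6]]
295 214 280 [[21.4, -11.6], [-24.5, -12.4]]
303 214 278 [[21.3, -6.4], [-23.1, -6.9]]
312 214 278 [[21.3, -0.6], [-23.1, -0.8]]
320 214 278 [[21.3, 4.6], [-23.1, 4.7]]
329 207 283 [[25.9, 10.4], [-26.8, 10.8]]
337 210 283 [[23.9, 15.6], [-26.9, 16.3]]
346 210 281 [[24.0, 21.5], [-25.4, 22.5]]
```

Between x of about -12 and +5 mm the visible orange is 44.4 mm long against 52 mm at the sides, so both lips have closed over the orange tile. Next the crimson tile.

Request:
step_arm:
  targets: "0.7 0 -0.63 0 0 0 -0.678;0.7 0 -0.63 0 0 0 -0.678;0.7 0 -0.63 0 0 0 -0.678;0.7 0 -0.63 0 0 0 -0.678;0.7 0 -0.63 0 0 0 -0.678;0.7 0 -0.63 0 0 0 -0.678;0.7 0 -0.63 0 0 0 -0.678;0.7 0 -0.63 0 0 0 -0.678;0.7 0 -0.63 0 0 0 -0.678;0.7 0 -0.63 0 0 0 -0.678"

```text
clock: 12.52
eef_pos: [0.524, -0.3577, 0.1251]
tool_rot: [0.906, 0.424, -0.001, -0.002]
ft_force: [0.2, 0.5, 0.7]
grip_width: 0.0726
grasp_force: 0.0
```

```bash
python3 - <<'E'
from h import *
print(tcp()); look("w9",165,179)
E
```

```text
(array([ 524. , -357.7,  125.1]), 'yang', np.float64(-39.84), 'ztilt', array([-0.0028,  0.0023]), 'F', array([0.2, 0.5, 0.7]), 'w', 72.6, 't', 12.52)
(286, 192, 72, 71) [ 531.2 -354.8   51.4   51.5  -38.7]
```

Request:
step_arm:
  targets: "0.7 0.014 0.006 -0.06 0 0 0.025;0.7 0.014 0.006 -0.106 0 0 0.025;0.7 0.014 0.006 -0.106 0 0 0.025;0.7 0.014 0.006 -0.106 0 0 0.025;0.7 0.014 0.006 -0.106 0 0 0.025"

```text
clock: 12.98
eef_pos: [0.533, -0.3529, 0.0753]
tool_rot: [0.901, 0.435, 0.0, 0.0]
ft_force: [0.2, -0.2, 0.8]
grip_width: 0.0728
grasp_force: 0.0
```

```bash
python3 - <<'E'
from h import *
print(tcp()); look("w10",165,179)
E
```

```text
(array([ 533. , -352.9,   75.3]), 'yang', np.float64(-38.46), 'ztilt', array([ 0.0003, -0.0002]), 'F', array([ 0.2, -0.2,  0.8]), 'w', 72.8, 't', 12.98)
(272, 221, 88, 82) [ 531.2 -354.9   51.5   51.7  -38.5]
```

Request:
step_arm:
  targets: "0.7 -0.0036 -0.004 -0.06 0 0 0;0.7 -0.0036 -0.004 -0.1 0 0 0;0.7 -0.0036 -0.004 -0.13 0 0 0;0.7 -0.0036 -0.004 -0.145 0 0 0;0.7 -0.0036 -0.004 -0.15 0 0 0;0.7 -0.0036 -0.004 -0.15 0 0 0"

```text
clock: 13.53
eef_pos: [0.5312, -0.3561, 0.0001]
tool_rot: [0.901, 0.434, 0.0, 0.0]
ft_force: [0.0, 0.7, 0.9]
grip_width: 0.0725
grasp_force: 0.0
```

Request:
step_arm:
  targets: "0.1 0 0 0 0 0 0;-0.2 0 0 0 0 0 0;-0.2 0 0 0 0 0 0;-0.2 0 0 0 0 0 0;-0.2 0 0 0 0 0 0;-0.2 0 0 0 0 0 0"

```text
clock: 14.03
eef_pos: [0.5322, -0.3568, 0.0017]
tool_rot: [0.901, 0.434, 0.001, 0.002]
ft_force: [-0.9, 0.4, 6.0]
grip_width: 0.0507
grasp_force: 62.6
```

Request:
step_arm:
  targets: "-0.2 0 0 0.01 0 0 0;-0.2 0 0 0.04 0 0 0;-0.2 0 0 0.1 0 0 0;-0.2 0 0 0.18 0 0 0;-0.2 0 0 0.25 0 0 0;-0.2 0 0 0.25 0 0 0"

```text
clock: 14.53
eef_pos: [0.5349, -0.3587, 0.1339]
tool_rot: [0.901, 0.434, 0.004, 0.007]
ft_force: [1.1, -0.0, 1.2]
grip_width: 0.0502
grasp_force: 62.4
```

Request:
step_arm:
  targets: "-0.2 -0.014 0.5 0 0 0 0.655;-0.2 -0.014 0.5 0 0 0 0.655;-0.2 -0.014 0.5 0 0 0 0.655;-0.2 -0.014 0.5 0 0 0 0.655;-0.2 -0.014 0.5 0 0 0 0.655;-0.2 -0.014 0.5 0 0 0 0.655;-0.2 -0.014 0.5 0 0 0 0.655;-0.2 -0.014 0.5 0 0 0 0.655;-0.2 -0.014 0.5 0 0 0 0.655"

```text
clock: 15.28
eef_pos: [0.5239, -0.1058, 0.1247]
tool_rot: [0.761, 0.649, 0.0, 0.0]
ft_force: [-0.1, 1.2, -0.2]
grip_width: 0.0502
grasp_force: 62.4
```

```bash
python3 - <<'E'
from h import *
print(tcp()); o=bot.get_obs(); T=R.from_quat(o["tool_rot"]).as_matrix()
img,i=look("w11",165,179,z=o["eef_pos"][2]+.0068,vmin=30)
m=tile_mask(img,165,179,100,30); c=max(cv2.findContours(m,0,2)[0],key=cv2.contourArea); x,y,w,h=cv2.boundingRect(c);print(x,y,w,h)
for u,v in((x,320),(x+w-1,320),(x+w//2,y),(x+w//2,y+h-.5)): print(np.round((T.T@(onplane(i,u,v,o["eef_pos"][2]+.0065,True)-o["eef_pos"]))*1000,1))
E
```

```text
(array([ 523.9, -105.8,  124.7]), 'yang', np.float64(-9.02), 'ztilt', array([ 0.0007, -0.0007]), 'F', array([-0.1,  1.2, -0.2]), 'w', 50.2, 't', 15.28)
(252, 251, 131, 114) [ 524.9 -104.9   52.4   51.7   -9.1]
252 251 131 114
[ -3.  -26.3  -6.5]
[-3.1 28.  -6.5]
[27.2  0.9 -6.5]
[-25.2   0.8  -6.5]
```

Request:
step_arm:
  targets: "-0.2 0.002 0.06 0 0 0 0;-0.2 0.003 0.126 0 0 0 0;-0.2 0.003 0.126 0 0 0 0;-0.2 0.003 0.126 -0.03 0 0 0;-0.2 0.003 0.126 -0.07 0 0 0;-0.2 0.003 0.126 -0.07 0 0 0;-0.2 0.003 0.126 -0.07 0 0 0"

```text
clock: 15.92
eef_pos: [0.5241, -0.0443, 0.0884]
tool_rot: [0.762, 0.648, -0.001, -0.001]
ft_force: [1.0, -0.2, 0.1]
grip_width: 0.0504
grasp_force: 62.4
```

```bash
python3 - <<'E'
from h import *
print(tcp())
E
```

```text
(array([524.1, -44.3,  88.4]), 'yang', np.float64(-9.21), 'ztilt', array([-0.0032,  0.0001]), 'F', array([ 1. , -0.2,  0.1]), 'w', 50.4, 't', 15.92)
```

Request:
step_arm:
  targets: "-0.2 0.001 0.003 -0.004 0 0 0;-0.2 0.001 0.003 -0.012 0 0 0;-0.2 0.001 0.003 -0.02 0 0 0;-0.2 0.001 0.003 -0.026 0 0 0;-0.2 0.001 0.003 -0.03 0 0 0;-0.2 0.001 0.003 -0.034 0 0 0;-0.2 0.001 0.003 -0.034 0 0 0"

```text
clock: 16.5
eef_pos: [0.5254, -0.0413, 0.0719]
tool_rot: [0.761, 0.649, -0.0, -0.0]
ft_force: [0.0, -0.7, -0.3]
grip_width: 0.0502
grasp_force: 62.4
```

Request:
step_arm:
  targets: "-0.2 0 0 -0.004 0 0 0;-0.2 0 0 -0.008 0 0 0;-0.2 0 0 -0.01 0 0 0;-0.2 0 0 -0.01 0 0 0"

```text
clock: 16.83
eef_pos: [0.5255, -0.0413, 0.067]
tool_rot: [0.761, 0.649, -0.0, -0.0]
ft_force: [-0.1, -0.3, -0.4]
grip_width: 0.05
grasp_force: 62.4
```

Request:
step_arm:
  targets: "-0.2 0 0 -0.004 0 0 0;-0.2 0 0 -0.008 0 0 0;-0.2 0 0 -0.01 0 0 0;-0.2 0 0 -0.01 0 0 0"

```text
clock: 17.17
eef_pos: [0.5254, -0.0413, 0.062]
tool_rot: [0.761, 0.649, -0.0, -0.0]
ft_force: [0.5, -1.0, -0.2]
grip_width: 0.0504
grasp_force: 62.4
```

Request:
step_arm:
  targets: "-0.2 0 -0.002 -0.004 0 0 0;-0.2 0 -0.002 -0.008 0 0 0;-0.2 0 -0.002 -0.012 0 0 0;-0.2 0 -0.002 -0.012 0 0 0"

```text
clock: 17.5
eef_pos: [0.5253, -0.0424, 0.0558]
tool_rot: [0.761, 0.649, -0.0, -0.0]
ft_force: [-0.0, 0.8, -1.2]
grip_width: 0.0503
grasp_force: 62.4
```

Request:
step_arm:
  targets: "-0.2 0 0 -0.004 0 0 0;-0.2 0 0 -0.008 0 0 0;-0.2 0 0 -0.01 0 0 0;-0.2 0 0 -0.01 0 0 0"

```text
clock: 17.83
eef_pos: [0.5254, -0.0423, 0.051]
tool_rot: [0.761, 0.649, -0.0, -0.0]
ft_force: [0.2, -0.8, -1.1]
grip_width: 0.0501
grasp_force: 62.4
```

Request:
step_arm:
  targets: "-0.2 0 0 -0.003 0 0 0;-0.2 0 0 -0.004 0 0 0;-0.2 0 0 -0.004 0 0 0"

```text
clock: 18.08
eef_pos: [0.5259, -0.0424, 0.0497]
tool_rot: [0.761, 0.649, 0.0, 0.0]
ft_force: [-1.2, -0.8, 2.5]
grip_width: 0.0504
grasp_force: 62.9
```

Request:
step_arm:
  targets: "-0.2 0 0 -0.003 0 0 0;-0.2 0 0 -0.004 0 0 0;-0.2 0 0 -0.004 0 0 0"

```text
clock: 18.33
eef_pos: [0.5264, -0.0424, 0.0478]
tool_rot: [0.761, 0.649, 0.001, 0.001]
ft_force: [-0.0, -0.4, 4.1]
grip_width: 0.05
grasp_force: 63.1
```

Request:
step_arm:
  targets: "-0.2 0 0 -0.003 0 0 0;-0.2 0 0 -0.004 0 0 0;-0.2 0 0 -0.004 0 0 0"

```text
clock: 18.58
eef_pos: [0.5264, -0.0424, 0.0457]
tool_rot: [0.761, 0.649, 0.001, 0.001]
ft_force: [0.6, 0.2, 4.6]
grip_width: 0.0501
grasp_force: 63.1
```

Request:
step_arm:
  targets: "-0.2 0 0 -0.003 0 0 0;-0.2 0 0 -0.004 0 0 0;-0.2 0 0 -0.004 0 0 0"

```text
clock: 18.83
eef_pos: [0.526, -0.0421, 0.0431]
tool_rot: [0.761, 0.649, 0.0, -0.0]
ft_force: [2.1, 1.0, 0.8]
grip_width: 0.0503
grasp_force: 62.6
```

Request:
step_arm:
  targets: "-0.2 0 0 -0.003 0 0 0;-0.2 0 0 -0.004 0 0 0;-0.2 0 0 -0.004 0 0 0"

```text
clock: 19.08
eef_pos: [0.5255, -0.0422, 0.041]
tool_rot: [0.761, 0.649, -0.0, -0.0]
ft_force: [1.8, 1.3, 0.8]
grip_width: 0.0501
grasp_force: 62.6
```

Request:
step_arm:
  targets: "-0.2 0 0 -0.003 0 0 0;-0.2 0 0 -0.004 0 0 0;-0.2 0 0 -0.004 0 0 0"

```text
clock: 19.33
eef_pos: [0.5255, -0.0422, 0.0392]
tool_rot: [0.761, 0.649, -0.0, -0.0]
ft_force: [0.9, 1.6, 2.5]
grip_width: 0.0504
grasp_force: 62.9
```

Request:
step_arm:
  targets: "-0.2 0 0 -0.003 0 0 0;-0.2 0 0 -0.004 0 0 0;-0.2 0 0 -0.004 0 0 0"

```text
clock: 19.58
eef_pos: [0.5256, -0.0423, 0.0372]
tool_rot: [0.761, 0.649, -0.0, -0.0]
ft_force: [-0.9, 1.6, 4.8]
grip_width: 0.0503
grasp_force: 63.0
```

Request:
step_arm:
  targets: "-0.2 0 0 -0.002 0 0 0;-0.2 0 0 -0.002 0 0 0"

```text
clock: 19.75
eef_pos: [0.5256, -0.0423, 0.0363]
tool_rot: [0.761, 0.649, 0.0, -0.0]
ft_force: [0.5, 2.0, 4.1]
grip_width: 0.0504
grasp_force: 63.1
```

Request:
step_arm:
  targets: "-0.2 0 0 -0.002 0 0 0;-0.2 0 0 -0.002 0 0 0"

```text
clock: 19.92
eef_pos: [0.5256, -0.0423, 0.0353]
tool_rot: [0.761, 0.649, 0.0, -0.0]
ft_force: [0.0, 1.1, 3.8]
grip_width: 0.0506
grasp_force: 63.1
```

Request:
step_arm:
  targets: "-0.2 0 0 -0.002 0 0 0;-0.2 0 0 -0.002 0 0 0"

```text
clock: 20.08
eef_pos: [0.5256, -0.0423, 0.0343]
tool_rot: [0.761, 0.649, 0.0, -0.0]
ft_force: [-0.8, 2.2, 5.4]
grip_width: 0.0501
grasp_force: 63.1
```

Request:
step_arm:
  targets: "-0.2 0 0 -0.002 0 0 0;-0.2 0 0 -0.002 0 0 0"

```text
clock: 20.25
eef_pos: [0.5256, -0.0423, 0.0334]
tool_rot: [0.761, 0.649, 0.0, -0.0]
ft_force: [-1.0, 1.8, 5.4]
grip_width: 0.0502
grasp_force: 63.2
```

Request:
step_arm:
  targets: "-0.2 0 0 -0.001 0 0 0;-0.2 0 0 -0.001 0 0 0"

```text
clock: 20.42
eef_pos: [0.5256, -0.0423, 0.0329]
tool_rot: [0.761, 0.649, 0.0, -0.0]
ft_force: [-0.9, 2.5, 5.3]
grip_width: 0.0504
grasp_force: 63.3
```

Request:
step_arm:
  targets: "-0.2 0 0 -0.001 0 0 0;-0.2 0 0 -0.001 0 0 0"

```text
clock: 20.58
eef_pos: [0.5256, -0.0424, 0.0323]
tool_rot: [0.761, 0.649, 0.0, -0.0]
ft_force: [-0.3, 1.6, 4.9]
grip_width: 0.0501
grasp_force: 63.1
```

```bash
python3 - <<'E'
from h import *
print(tcp()); img,i=look("w12",165,179,vmin=30)
cover(img,165,179,vmin=30); print(img[355:385:2,317].tolist())
E
```

```text
(array([525.6, -42.4,  32.3]), 'yang', np.float64(-9.08), 'ztilt', array([-0.,  0.]), 'F', array([-0.3,  1.6,  4.9]), 'w', 50.1, 't', 20.58)
(252, 252, 131, 113) [524.1 -56.9  63.7  63.4  -9.1]
268 (np.int64(265), np.int64(364)); 280 (np.int64(253), np.int64(364)); 305 (np.int64(266), np.int64(360)); 317 (np.int64(266), np.int64(360)); 330 (np.int64(266), np.int64(360)); 352 (np.int64(253), np.int64(364)); 364 (np.int64(265), np.int64(364)); 
[[57, 14, 20], [56, 13, 19], [58, 12, 19], [29, 20, 21], [30, 28, 27], [61, 57, 54], [61, 58, 54], [61, 57, 55], [59, 56, 53], [65, 60, 57], [62, 58, 54], [60, 56, 53], [63, 58, 55], [62, 57, 54], [63, 59, 56]]
```

Request:
step_arm:
  targets: "-0.2 0 0 -0.001 0 0 0;-0.2 0 0 -0.001 0 0 0"

```text
clock: 20.8
eef_pos: [0.5256, -0.0424, 0.0318]
tool_rot: [0.761, 0.649, -0.0, -0.0]
ft_force: [-0.3, 2.0, 5.6]
grip_width: 0.0501
grasp_force: 63.2
```

Request:
step_arm:
  targets: "-0.2 0 0 -0.001 0 0 0;-0.2 0 0 -0.001 0 0 0"

```text
clock: 20.97
eef_pos: [0.5256, -0.0424, 0.0314]
tool_rot: [0.761, 0.649, -0.0, -0.0]
ft_force: [0.3, 2.8, 5.8]
grip_width: 0.0503
grasp_force: 63.2
```

```bash
python3 - <<'E'
from h import *
print(tcp()); img,i=look("w13",165,179,vmin=30)
cover(img,165,179,vmin=30)
E
```

```text
(array([525.6, -42.4,  31.4]), 'yang', np.float64(-9.08), 'ztilt', array([-0.,  0.]), 'F', array([0.3, 2.8, 5.8]), 'w', 50.3, 't', 20.97)
(251, 252, 132, 113) [524.2 -56.4  63.3  63.1  -9.1]
268 (np.int64(266), np.int64(364)); 280 (np.int64(253), np.int64(364)); 305 (np.int64(267), np.int64(362)); 317 (np.int64(267), np.int64(362)); 330 (np.int64(267), np.int64(362)); 352 (np.int64(253), np.int64(364)); 364 (np.int64(266), np.int64(364));
```

Both lips cover the crimson tile's middle columns (rows 267 to 362, against 253 to 364 at the sides). The cover behaves as a closed lip should as the tile sinks, and the force is a gentle 6 N. Releasing.

Request:
step_arm:
  targets: "0 0 0 0 0 0 0;0.45 0 0 0 0 0 0;0.45 0 0 0 0 0 0;0.45 0 0 0 0 0 0;0.45 0 0 0.01 0 0 0;0.45 0 0 0.04 0 0 0;0.45 0 0 0.1 0 0 0;0.45 0 0 0.17 0 0 0;0.45 0 0 0.2 0 0 0;0.45 0 0 0.2 0 0 0"

```text
clock: 21.85
eef_pos: [0.5288, -0.0428, 0.136]
tool_rot: [0.761, 0.649, 0.003, 0.003]
ft_force: [-0.2, -0.7, -0.6]
grip_width: 0.0623
grasp_force: 0.0
```

```bash
python3 - <<'E'
from h import *
print(tcp()); img,i=look("w14",165,179,z=.039,vmin=30)
m=tile_mask(img,165,179,100,30); c=max(cv2.findContours(m,0,2)[0],key=cv2.contourArea); x,y,w,h=cv2.boundingRect(c)
o=bot.get_obs(); T=R.from_quat(o["tool_rot"]).as_matrix()
for u in np.linspace(x+6,x+w-6,9).astype(int):
    r=np.flatnonzero(m[:,u]); r=r[(r>=y)&(r<y+h)]
    q=[(T.T@(onplane(i,u,v,.039,True)-o["eef_pos"]))[:2] for v in(r.min(),r.max())]
    print(u,r.min(),r.max(),np.round(np.array(q)*1000,1).tolist())
E
```

```text
(array([528.8, -42.8, 136. ]), 'yang', np.float64(-9.08), 'ztilt', array([ 0.0086, -0.0011]), 'F', array([-0.2, -0.7, -0.6]), 'w', 62.3, 't', 21.85)
(272, 206, 78, 74) [526.4 -42.   51.3  51.9  -8.2]
278 209 278 [[24.0, -23.0], [-24.6, -24.5]]
286 206 279 [[26.0, -17.7], [-25.3, -18.9]]
294 212 278 [[21.9, -12.5], [-24.6, -13.3]]
302 212 275 [[21.9, -7.2], [-22.4, -7.7]]
311 212 275 [[21.9, -1.3], [-22.4, -1.5]]
319 213 275 [[21.2, 4.0], [-22.4, 4.0]]
327 212 278 [[21.8, 9.2], [-24.7, 9.6]]
335 208 278 [[24.5, 14.5], [-24.7, 15.1]]
344 209 277 [[23.9, 20.4], [-24.0, 21.4]]
```

Same signature as the latched orange tile: 44.3 mm visible between the lip tips, 51.3 mm at the sides, and the tile is level. The gripper is clear, so I'm handing in.

```bash
python3 -c "
from workcell import bot
print(bot.job_done())"
```

```text
the job is handed in; nothing more can be done
None
```

I loaded the orange tile, then the crimson tile on top of it. The wrist camera shows both lips closed over the crimson, and the highest pressing force I read was about 6 N. I handed the job in at about 22 s; no verdict came back.

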